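# Weigh a storage canister on the storeroom balance

## Robot

A 6-joint arm with a two-finger parallel gripper is mounted at the origin on the work surface. World frame = base frame: x ahead of the robot, y to its left, z up, the work surface at z = 0. Lengths are in mm, angles in rad, forces in N, time in s.
With the tool pointing down it reaches from about 300 to 875 mm from the base axis. Payload 6.4 kg.
Tool frame: the origin (TCP) lies at the very end of the fingers, on their centre line; the grasp point (between the pads) lies 19 mm behind it (robot.grip_depth is the distance from the TCP to the grasp point, in mm); y points along the fingers, x is the direction in which the jaws open and shut, and the axes are right-handed (so a half turn about y gives the same grasp; the last joint's range is limited). The gripper opens to 88 mm and grips with 3 to 60 N. Pads are 18 mm wide; open, the fingers measure 123 mm over their backs; the gripper's body (75 mm by 187 mm) begins 45 mm behind the grasp point.
Start: joints at [-1.41, 0.181, 1.607, -0, 1.354, -0.206], TCP at [206.229, -536.76, 238.714] pointing down, gripper open.
Joint ranges: [-2.99, 2.99], [-0.89, 2.07], [0.3, 2.58], [-1.14, 4.28], [0, 2.63], [-3.12, 3.12]. Speed limits (rad/s): [2.57, 2.57, 3.01, 3.14, 3.14, 3.14].

## Interface

Orientations are given as a unit quaternion [x, y, z, w].
In Python, from bench import robot, eyes, hand_in gives the robot as it stands.
- The arm moves only by the tool move_arm, never from a script. Its argument "deltas" is a list that holds one entry, the list of rows, each a list of 6 numbers: the shift along the tool's x, y, z normalised to -1 to 1, where 1 is 50 mm, then the turn, a rotation vector about the tool's x, y, z normalised to -1 to 1, where 1 is 0.1 rad. A call has 1 to 10 rows; each row shifts and turns the commanded pose from where the row before left it, along the tool's axes as they then stand; what a row does not reach is not made up. A row lasts 1/10 s, in which the tool goes at most 50 mm and 8.59 degrees, less where a joint would pass 70% of its speed; a pose out of reach is approached as far as the arm can. A call with a number of a shift or a turn outside -1 to 1 is refused whole. A call with a gripper value outside its range is refused whole. "hand" is the gripper's target within -1 to 1 (fully open at 1, half-way at 0, shut at -1), set as the call begins (left out, the last holds). The fingers move at their own pace and stop on an object; "grip_force" is the grip in N (left out, the last holds). Time passes only in rows, so rows that do not move let the fingers close. It gives the time, the measured TCP pose, the force and the opening at its end, in the units of the state.
- robot.read_state(): the state, without advancing time (a new reading comes with each control period).
- eyes.grab_frame(name): name is "side" or "top" or "wrist"; returns the picture (420x560x3 uint8, red, green, blue); there is no depth.
- eyes.get_calibration(name): a dict with "intrinsics" (3x3 intrinsics, pixels), "T" (4x4, takes a point from camera to world coordinates). Camera axes: x right, y down, z forward; pixel columns grow to the right and rows downward; lengths in mm; the calibration is good to about 2 mm. A picture is of the moment at which its call begins: read the wrist's pose just before it. get_calibration takes no time and is no camera call; for the wrist camera it gives the pose at the moment of the call.
- hand_in(): hands the job in, once; it reports no verdict.
The state is a dict: "t": time; "qpos": joint angles; "qd": joint speeds; "joint_torque": joint torques, N m; "position": TCP position; "tcp_rot": TCP orientation; "ft_force": force on the tool from outside, world axes, zero at the start; "torque": the same for the moment, N m; "width": opening from 0.0 (shut) to 1.0 (fully open).
Only numpy, scipy, OpenCV 4.12 (cv2) and the standard library are available. Lean on these libraries where they do the work, as an engineer would, in place of code of your own. Each camera call takes 0.05 s, during which the arm holds its last target. There are 200 camera calls.

## Task

Weigh the canister that stands on the balance: set iron counterweights gently, upright, on the empty pan, trying which of them it takes, until the beam floats level with the pointer between its two marks. Leave any weight that is not needed standing on the bench, and leave the canisters, the carafe and the saucers where they are.

Things in the scene. Friction and masses are not known exactly. Their poses are not given: they have to be found in the camera images.
- balance: Grey bench balance, fixed to the bench, turned by up to 17 degrees. Origin at the centre of its foot (110 x 360 x 22) on the bench; its y axis runs along the beam, from the weight pan (at -y) to the load pan (at +y). The beam pivots 65 above the bench; each arm is 150 long from pivot to pan centre.
- marks (a point): Midway between two dark upright marks on the white plate (90 wide, top 205 above the bench) on a narrow post in the balance's middle. A dark pointer, 5 wide, stands up from the beam (tip 195 above the bench) in front of the plate, on its far side from the robot; it is between the marks when the beam is level.
- beam (a joint): Tilt of the beam, rad: 0 level, positive when the weight pan is lower, stops at -0.15 and 0.15; starts at -0.15 (load pan down). It floats and rights itself: a difference of 200 g between the pans tips it 0.06, so over some 500 g it sits on a stop. Settles in about 1 s. The pointer is between its marks within 0.028 of level.
- weight_pan (a point): Centre of the upper face of the weight pan, the one that is empty at the start: flat round steel plate, diameter 150, 6 thick, no rim. It stays horizontal as it rises and sinks with the beam: upper face 100 above the bench when level, 122 at the start. Where on the pan a thing stands makes no difference to the balance.
- load_pan (a point): Centre of the upper face of the load pan, alike, with a canister standing on it; 78 above the bench at the start.
- large_weight: The large iron counterweight, 800 g, loose, standing upright on the bench: a cylinder 50 wide and 64 high, on it a neck 16 wide and 16 high, and at the top a knob 26 wide and 20 high to grip it by; 100 tall over all. Origin at the centre of its underside, z up.
- medium_weight: The medium iron counterweight, 400 g, loose, standing upright on the bench: a cylinder 40 wide and 48 high, on it a neck 16 wide and 16 high, and at the top a knob 26 wide and 20 high to grip it by; 84 tall over all. Origin at the centre of its underside, z up.
- small_weight: The small iron counterweight, 200 g, loose, standing upright on the bench: a cylinder 34 wide and 34 high, on it a neck 16 wide and 16 high, and at the top a knob 26 wide and 20 high to grip it by; 70 tall over all. Origin at the centre of its underside, z up.
- canister_a: Lidded metal storage canister, upright, 113 wide and 112 tall, origin at the centre of its underside. Full and closed. The three look alike but weigh about 1.0, 1.2 and 1.4 kg (to 3 percent), it is not said which. One of the three, not always the same, stands on the load pan; the two others stand on the ledge at the left.
- canister_b: Lidded metal storage canister, upright, 113 wide and 112 tall, origin at the centre of its underside. Full and closed. The three look alike but weigh about 1.0, 1.2 and 1.4 kg (to 3 percent), it is not said which. One of the three, not always the same, stands on the load pan; the two others stand on the ledge at the left.
- canister_c: Lidded metal storage canister, upright, 113 wide and 112 tall, origin at the centre of its underside. Full and closed. The three look alike but weigh about 1.0, 1.2 and 1.4 kg (to 3 percent), it is not said which. One of the three, not always the same, stands on the load pan; the two others stand on the ledge at the left.
- carafe: Bystander: stoppered glass carafe, 76 wide, about 190 tall, standing on the bench; origin at the centre of its underside.
- saucers: Bystander: stack of white saucers, 120 wide, 45 tall, on the bench; origin at the centre of its underside.
- load_plate: The load pan itself, turning part under point load_pan; its origin lies on the beam's end, 35 below the upper face.

How it is judged:
By the outcome, as a careful person would: the job done as asked, in the order asked, and still so for the second after the job is handed in, with the robot touching nothing.
It also fails if it takes over 72 s, if anything falls off the work surface, if the arm or the gripper's body presses on something with over 40 N, if the wrist force passes 120 N, or if a joint passes its speed limit or range.

## Working session

There is one attempt and no reset: what is moved stays moved. The work goes in short steps, Python scripts to look and compute and a tool call to move; the robot and the scene stay as the last step left them, time stands still between calls to the robot, and variables do not carry over. Pictures are saved under pics/ and viewed, about 8 in all and at most 12, crops included, and the job is handed in when it is done.

Besides the shell and the picture viewer there is one more tool, called after "Emit:" by a JSON object that holds its "api" and its "payload". move_arm: Moves the arm, as the interface text tells. Scaled input: -1 to 1 covers 50 mm each way for a shift and 0.1 rad each way for a turn. Its arguments: {"type":"object","properties":{"deltas":{"type":"array"},"hand":{"type":"number"},"grip_force":{"type":"number"}},"required":["deltas"]}

```bash
mkdir -p pics; ls; python3 - <<'E'
from bench import robot,eyes
import cv2,numpy as np
ims=[]
for n in ("top","side"):
    im=eyes.grab_frame(n); c=eyes.get_calibration(n); np.savez(f"{n}.npz",im=im,K=c["intrinsics"],T=c["T"])
    print(n,np.round(c["intrinsics"],1).tolist(),np.round(c["T"],3).tolist())
    cv2.imwrite(f"pics/{n}0.png",cv2.cvtColor(im,cv2.COLOR_RGB2BGR))
s=robot.read_state();print(s["t"],s["position"],s["tcp_rot"],s["width"])
E
```

```text
pics
top [[488.9, 0.0, 286.5], [0.0, 488.9, 209.0], [0.0, 0.0, 1.0]] [[-0.008, -0.988, 0.153, 292.547], [-1.0, 0.01, 0.016, 72.387], [-0.018, -0.153, -0.988, 1639.681], [0.0, 0.0, 0.0, 1.0]]
side [[439.9, 0.0, 282.5], [0.0, 439.9, 212.4], [0.0, 0.0, 1.0]] [[-0.932, -0.277, 0.235, 269.812], [-0.363, 0.703, -0.611, 715.112], [0.005, -0.655, -0.756, 924.73], [0.0, 0.0, 0.0, 1.0]]
0.1 [ 206.12932337 -536.26886386  237.91084686] [-0.5823836   0.40081831 -0.40005925  0.58320375] 1.0006556651520204
```

View pics/top0.png

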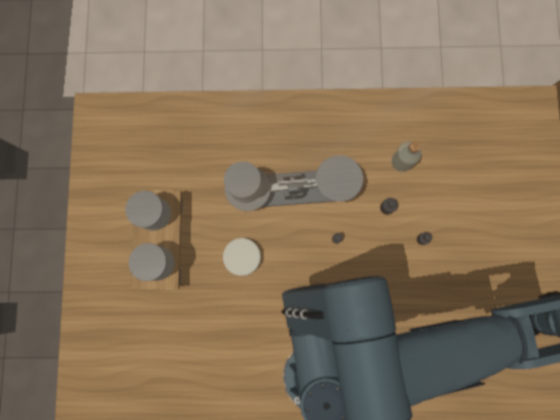

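View pics/side0.png

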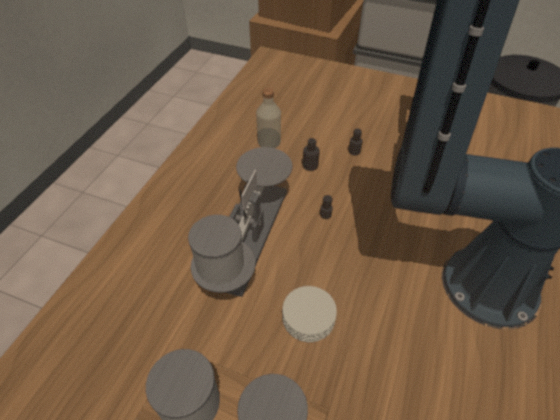

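```bash
cat > h.py <<'E'
import numpy as np,cv2
from scipy.spatial.transform import Rotation as R
def ray(K,T,uv):
    d=T[:3,:3]@np.linalg.solve(K,[uv[0],uv[1],1.]);return T[:3,3],d
def onplane(K,T,uv,z):
    o,d=ray(K,T,uv);return o+d*(z-o[2])/d[2]
def proj(K,T,p):
    c=T[:3,:3].T@(np.asarray(p,float)-T[:3,3]);q=K@c;return q[:2]/q[2]
def load(n):
    f=np.load(n+".npz");return f["im"],f["K"],f["T"]
E
python3 - <<'E'
from h import *
from bench import robot
im,K,T=load("top")
g=im.max(2)
m=(g<62).astype(np.uint8); m[:190]=0;m[260:]=0;m[:,:320]=0;m[:,450:]=0
n,l,st,c=cv2.connectedComponentsWithStats(m)
for i in range(1,n):
    if st[i,4]>20: print(st[i],c[i],[np.round(onplane(K,T,c[i],z)[:2]) .tolist()for z in(35,50)])
# pan ellipse
hs=im[155:205,310:370].astype(int); 
# grey: low saturation & brightness
for n,r in (("pan",(150,210,312,372)),):
    a=im[r[0]:r[1],r[2]:r[3]]; sat=(a.max(2).astype(int)-a.min(2)); mm=((sat<22)&(a.max(2)>70)).astype(np.uint8)
    mm=cv2.morphologyEx(mm,cv2.MORPH_OPEN,np.ones((25,25),np.uint8)); 
    cs,_=cv2.findContours(mm,0,1); cc=max(cs,key=cv2.contourArea); e=cv2.minEnclosingCircle(cc); p=np.array(e[0])+[r[2],r[0]]; print(p,e[1],onplane(K,T,p,122))
for p in((340,178),(389,206),(337,238),(424,239),(246,180)): print(p,onplane(K,T,p,120 if p[1]<190 else 50)[:2], im[p[1],p[0]])
s=robot.read_state();print(np.round(R.from_quat(s["tcp_rot"]).as_matrix(),3))
a=cv2.cvtColor(im[140:260,210:450],cv2.COLOR_RGB2BGR);b,_,_=load("side");b=cv2.cvtColor(b[80:300,180:380],cv2.COLOR_RGB2BGR)
A=cv2.resize(a,(720,360),interpolation=3)
cv2.imwrite("pics/crop1.png",A)
E
```

```text
[334.5 182. ] 28.814157485961914 [612.59751604 -55.00792912 122.        ]
(340, 178) [625.76094874 -72.88210837] [130 125 118]
(389, 206) [ 545.34390747 -237.77359902] [69 63 58]
(337, 238) [441.67933422 -64.93311258] [80 75 71]
(424, 239) [ 435.75434148 -346.57929377] [67 61 56]
(246, 180) [622.75954061 225.63484401] [132 127 118]
[[ 0.359 -0.     0.933]
 [-0.933  0.002  0.359]
 [-0.002 -1.     0.   ]]
```

View pics/crop1.png

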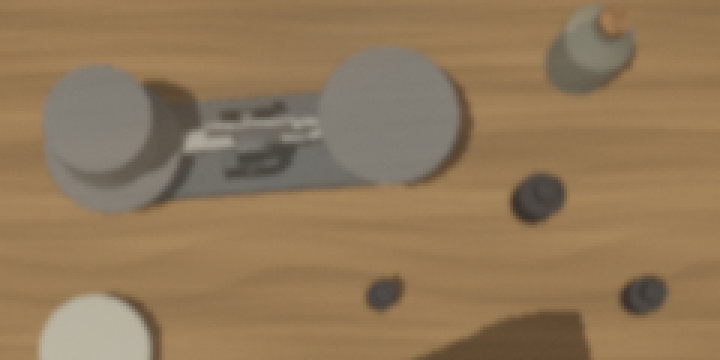

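```bash
python3 - <<'E'
from h import *
im,K,T=load("top")
f=lambda x,y:(210+(x+.5)/3-.5,140+(y+.5)/3-.5)
P={}
for n,p,z in (("wpan",(390,116),122),("lpan",(115,142),78),("large",(545,188),100),("med",(652,288),84),("small",(388,288),70),("carafe",(614,20),190)):
    P[n]=onplane(K,T,f(*p),z);print(n,P[n].round(1))
d=P["wpan"]-P["lpan"];print(np.linalg.norm(d[:2]),np.degrees(np.arctan2(d[0],-d[1])))
im,K,T=load("side")
for n in P: print(n,proj(K,T,P[n]).round(1))
cv2.imwrite("pics/crop2.png",cv2.resize(cv2.cvtColor(im[80:300,180:380],cv2.COLOR_RGB2BGR),(600,660)[::1],interpolation=3)[:600])
E
```

```text
wpan [624.3 -71.6 122. ]
lpan [608.5 223.2  78. ]
large [ 549.1 -235.9  100. ]
med [ 443.2 -347.6   84. ]
small [447.3 -69.8  70. ]
carafe [ 706.4 -294.7  190. ]
295.25678704488826 3.0593283423553
wpan [264.4 165.2]
lpan [221.8 261.9]
large [310.7 141.1]
med [355.7 131.2]
small [326.1 196.8]
carafe [267.5  91.7]
```

View pics/crop2.png

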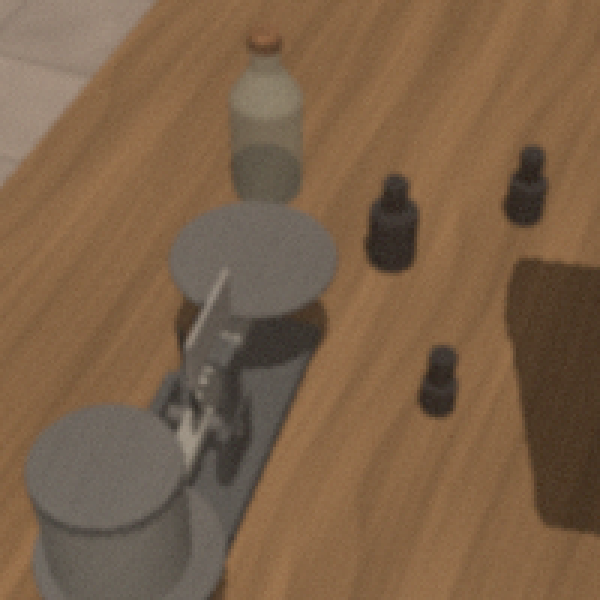

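Emit:
{"api": "move_arm", "payload": {"deltas": [[[0, 0, 0, 0, -1, 0], [0, 0, 0, 0, -1, 0], [0, 0, 0, 0, -1, 0], [0, 0, 0, 0, -1, 0], [0, 0, 0, 0, -1, 0], [0, 0, 0, 0, -1, 0], [0, 0, 0, 0, -1, 0], [0, 0, 0, 0, -1, 0], [0, 0, 0, 0, -1, 0], [0, 0, 0, 0, -1, 0]]], "hand": 1, "grip_force": 30}}

```text
t: 1.1
position: [206.2, -536.4, 238.2]
tcp_rot: [-0.703, 0.071, -0.07, 0.704]
ft_force: [-0.5, -0.8, 0.6]
width: 0.998
```

Emit:
{"api": "move_arm", "payload": {"deltas": [[[0, 0, 0, 0, -1, 0], [0, 0, 0, 0, -1, 0], [0, 0, 0, 0, -0.57, 0], [0, 0, 0, 0, 0, 0], [0, 0, 0, 0, 0, 0]]]}}

```text
t: 1.6
position: [206.2, -536.6, 238.4]
tcp_rot: [-0.707, -0.018, 0.018, 0.707]
ft_force: [-0.3, -0.2, 0.0]
width: 0.999
```

```bash
cat > st.py <<'E'
from h import *
from bench import robot
import sys
def go(p):
    s=robot.read_state();M=R.from_quat(s["tcp_rot"]).as_matrix();t=np.array(p,float)-s["position"]
    print("t",round(s["t"],2),"pos",s["position"].round(1),"x",M[:,0].round(3),"z",M[:,2].round(3),"q",np.round(s["qpos"],2),"w",round(s["width"],3),"F",np.round(s["ft_force"],1));print("units",(M.T@t/50).round(2))
if len(sys.argv)>3: go([float(a) for a in sys.argv[1:4]])
E
python3 st.py 549 -236 180
```

```text
t 1.6 pos [ 206.2 -536.6  238.4] x [ 0.999  0.051 -0.   ] z [-0.051  0.999  0.001] q [-1.41  0.18  1.61 -0.    1.35 -1.46] w 0.999 F [-0.3 -0.2  0. ]
units [7.16 1.17 5.65]
```

Emit:
{"api": "move_arm", "payload": {"deltas": [[[0.45, 0, 0.35, 0, 0, 0], [0.45, 0, 0.35, 0, 0, 0], [0.45, 0, 0.35, 0, 0, 0], [0.45, 0, 0.35, 0, 0, 0], [0.45, 0, 0.35, 0, 0, 0], [0.45, 0, 0.35, 0, 0, 0], [0.45, 0, 0.35, 0, 0, 0], [0.45, 0, 0.35, 0, 0, 0]]]}}

```text
t: 2.4
position: [379.3, -386.5, 238.7]
tcp_rot: [-0.707, -0.018, 0.018, 0.707]
ft_force: [0.4, -1.0, -1.1]
width: 1.001
```

Emit:
{"api": "move_arm", "payload": {"deltas": [[[0.45, 0.1, 0.35, 0, 0, 0], [0.45, 0.1, 0.35, 0, 0, 0], [0.45, 0.1, 0.35, 0, 0, 0], [0.45, 0.1, 0.35, 0, 0, 0], [0.45, 0.1, 0.35, 0, 0, 0], [0.45, 0.1, 0.35, 0, 0, 0], [0.45, 0.1, 0.35, 0, 0, 0], [0, 0, 0, 0, 0, 0], [0, 0, 0, 0, 0, 0], [0, 0, 0, 0, 0, 0]]]}}

```text
t: 3.4
position: [528.8, -257.4, 203.8]
tcp_rot: [0.707, 0.018, -0.018, -0.707]
ft_force: [-0.9, -0.8, 0.1]
width: 1.0
```

```bash
python3 st.py 549 -236 71; python3 - <<'E'
from h import *
from bench import eyes
c=eyes.get_calibration("wrist");im=eyes.grab_frame("wrist");K,T=c["intrinsics"],c["T"]
cv2.imwrite("pics/w1.png",cv2.cvtColor(im,cv2.COLOR_RGB2BGR));np.savez("w1.npz",im=im,K=K,T=T)
print(T.round(2).tolist())
for n,p in dict(large=(549,-236,100),med=(443.2,-347.6,84),pan=(624,-72,122)).items(): print(n,proj(K,T,p).round(1))
E
```

```text
t 3.4 pos [ 528.8 -257.4  203.8] x [ 0.999  0.052 -0.   ] z [-0.052  0.999 -0.   ] q [-0.65  0.24  1.61 -0.    1.29 -0.71] w 1.0 F [-0.9 -0.8  0.1]
units [0.43 2.66 0.41]
[[1.0, 0.05, 0.01, 523.09], [0.05, -0.95, -0.29, -181.6], [-0.0, 0.3, -0.96, 349.6], [0.0, 0.0, 0.0, 1.0]]
large [312.2 178.7]
med [177.3 295.6]
pan [ 481.  -107.3]
```

View pics/w1.png

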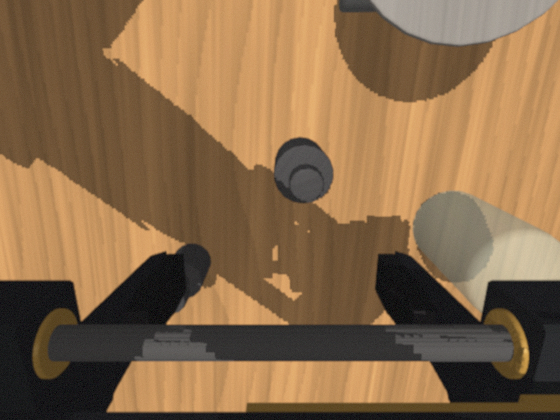

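Emit:
{"api": "move_arm", "payload": {"deltas": [[[0.19, 0.1, 0.2, 0, 0, 0], [0.18, 0.3, 0.19, 0, 0, 0], [0, 0.4, 0, 0, 0, 0], [0, 0.4, 0, 0, 0, 0], [0, 0.4, 0, 0, 0, 0], [0, 0.4, 0, 0, 0, 0], [0, 0.4, 0, 0, 0, 0], [0, 0.26, 0, 0, 0, 0], [0, 0, 0, 0, 0, 0], [0, 0, 0, 0, 0, 0]]]}}

```text
t: 4.45
position: [547.0, -236.0, 70.6]
tcp_rot: [-0.707, -0.019, 0.019, 0.707]
ft_force: [0.6, 0.1, 0.1]
width: 1.002
```

Emit:
{"api": "move_arm", "payload": {"deltas": [[[0, 0, 0, 0, 0, 0], [0, 0, 0, 0, 0, 0], [0, 0, 0, 0, 0, 0], [0, 0, 0, 0, 0, 0], [0, 0, 0, 0, 0, 0], [0, 0, 0, 0, 0, 0], [0, 0, 0, 0, 0, 0]]], "hand": -1}}

```text
t: 5.15
position: [546.8, -236.3, 70.7]
tcp_rot: [0.707, 0.019, -0.019, -0.707]
ft_force: [-0.3, -0.6, -0.1]
width: 0.391
```

Emit:
{"api": "move_arm", "payload": {"deltas": [[[0, 0, 0, 0, 0, 0], [0, 0, 0, 0, 0, 0], [0, 0, 0, 0, 0, 0], [0, 0, 0, 0, 0, 0]]]}}

```text
t: 5.55
position: [546.9, -236.3, 70.7]
tcp_rot: [0.707, 0.019, -0.019, -0.707]
ft_force: [1.7, 0.1, -1.1]
width: 0.278
```

Emit:
{"api": "move_arm", "payload": {"deltas": [[[0, -0.3, 0, 0, 0, 0], [0, -0.5, 0, 0, 0, 0], [0, -0.5, 0, 0, 0, 0], [0, -0.5, 0, 0, 0, 0], [0, -0.5, 0, 0, 0, 0], [0, -0.3, 0, 0, 0, 0], [0, 0, 0, 0, 0, 0]]]}}

```text
t: 6.25
position: [547.6, -236.8, 203.1]
tcp_rot: [0.708, 0.02, -0.018, -0.706]
ft_force: [1.2, -0.8, -8.3]
width: 0.28
```

```bash
python3 st.py 626.5 -113.5 195
```

```text
t 6.25 pos [ 547.6 -236.8  203.1] x [0.999 0.053 0.003] z [-0.053  0.999 -0.002] q [-0.61  0.26  1.59  0.    1.29 -0.66] w 0.28 F [ 1.2 -0.8 -8.3]
units [1.71 0.16 2.38]
```

Emit:
{"api": "move_arm", "payload": {"deltas": [[[0.1, -0.2, 0.1, 0, 0, 0], [0.25, 0, 0.35, 0, 0, 0], [0.25, 0, 0.35, 0, 0, 0], [0.3, 0, 0.4, 0, 0, 0], [0.3, 0, 0.4, 0, 0, 0], [0.25, 0, 0.38, 0, 0, 0], [0.2, 0, 0.3, 0, 0, 0], [0.06, 0, 0.1, 0, 0, 0], [0, 0, 0, 0, 0, 0], [0, 0, 0, 0, 0, 0]]]}}

```text
t: 7.25
position: [625.4, -113.6, 210.3]
tcp_rot: [0.707, 0.018, -0.019, -0.707]
ft_force: [-0.4, -0.3, -7.7]
width: 0.282
```

```bash
python3 st.py 626.5 -113.5 194; python3 - <<'E'
from h import *
from bench import eyes
o=[]
c=eyes.get_calibration("side");K,T=c["intrinsics"],c["T"];im=eyes.grab_frame("side")
o.append(cv2.resize(im[100:220,210:330],(400,400),interpolation=3))
c=eyes.get_calibration("top");im=eyes.grab_frame("top")
o.append(cv2.resize(im[135:225,290:380],(400,400),interpolation=3))
cv2.imwrite("pics/c3.png",cv2.cvtColor(np.hstack(o),cv2.COLOR_RGB2BGR))
E
```

```text
t 7.25 pos [ 625.4 -113.6  210.3] x [ 0.999  0.053 -0.001] z [-0.053  0.999 -0.   ] q [-0.37  0.34  1.47 -0.    1.33 -0.42] w 0.282 F [-0.4 -0.3 -7.7]
units [0.02 0.33 0.  ]
```

View pics/c3.png

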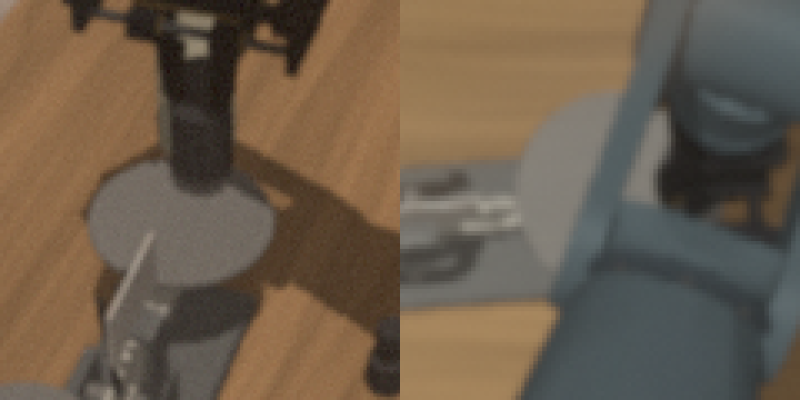

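Emit:
{"api": "move_arm", "payload": {"deltas": [[[0, 0.1, 0.08, 0, 0, 0], [0, 0.1, 0, 0, 0, 0], [0, 0.08, 0, 0, 0, 0], [0, 0.04, 0, 0, 0, 0], [0, 0, 0, 0, 0, 0], [0, 0, 0, 0, 0, 0]]]}}

```text
t: 7.95
position: [625.7, -109.0, 194.7]
tcp_rot: [0.707, 0.019, -0.019, -0.707]
ft_force: [0.1, -0.0, -8.2]
width: 0.277
```

Emit:
{"api": "move_arm", "payload": {"deltas": [[[0, 0.02, 0, 0, 0, 0], [0, 0.02, 0, 0, 0, 0], [0, 0, 0, 0, 0, 0]]]}}

```text
t: 8.25
position: [625.9, -109.1, 193.2]
tcp_rot: [0.707, 0.019, -0.018, -0.707]
ft_force: [0.2, -0.1, -6.2]
width: 0.282
```

Emit:
{"api": "move_arm", "payload": {"deltas": [[[0, 0.03, 0, 0, 0, 0], [0, 0, 0, 0, 0, 0], [0, 0, 0, 0, 0, 0]]]}}

```text
t: 8.55
position: [626.0, -109.3, 191.8]
tcp_rot: [0.707, 0.019, -0.018, -0.707]
ft_force: [-0.2, -0.5, -2.7]
width: 0.277
```

Emit:
{"api": "move_arm", "payload": {"deltas": [[[0, 0.03, 0, 0, 0, 0], [0, 0, 0, 0, 0, 0], [0, 0, 0, 0, 0, 0]]]}}

```text
t: 8.85
position: [625.9, -109.1, 189.9]
tcp_rot: [0.707, 0.019, -0.018, -0.707]
ft_force: [0.0, -0.9, -2.2]
width: 0.281
```

Emit:
{"api": "move_arm", "payload": {"deltas": [[[0, 0.06, 0, 0, 0, 0], [0, 0, 0, 0, 0, 0], [0, 0, 0, 0, 0, 0]]]}}

```text
t: 9.15
position: [625.8, -109.0, 186.7]
tcp_rot: [0.707, 0.019, -0.019, -0.707]
ft_force: [-1.0, -2.0, -1.7]
width: 0.28
```

Emit:
{"api": "move_arm", "payload": {"deltas": [[[0, 0.06, 0, 0, 0, 0], [0, 0, 0, 0, 0, 0], [0, 0, 0, 0, 0, 0]]]}}

```text
t: 9.45
position: [625.7, -109.0, 183.6]
tcp_rot: [-0.707, -0.019, 0.019, 0.707]
ft_force: [0.8, -3.1, -0.4]
width: 0.277
```

Emit:
{"api": "move_arm", "payload": {"deltas": [[[0, 0, 0, 0, 0, 0], [0, 0, 0, 0, 0, 0], [0, 0, 0, 0, 0, 0], [0, 0, 0, 0, 0, 0], [0, 0, 0, 0, 0, 0]]], "hand": 0.3}}

```text
t: 9.95
position: [625.6, -108.8, 183.7]
tcp_rot: [-0.707, -0.019, 0.019, 0.707]
ft_force: [0.6, -1.1, -0.3]
width: 0.65
```

Emit:
{"api": "move_arm", "payload": {"deltas": [[[0, -0.3, 0, 0, 0, 0], [0, -0.4, 0, 0, 0, 0], [0, -0.4, 0, 0, 0, 0], [0, -0.4, 0, 0, 0, 0], [0, -0.3, -0.4, 0, 0, 0], [0, 0, -0.6, 0, 0, 0], [0, 0, -0.6, 0, 0, 0], [0, 0, -0.4, 0, 0, 0], [0, 0, -0.2, 0, 0, 0], [0, 0, 0, 0, 0, 0]]]}}

```text
t: 10.95
position: [631.3, -219.8, 273.8]
tcp_rot: [-0.707, -0.018, 0.018, 0.707]
ft_force: [-0.4, 0.7, 0.0]
width: 0.649
```

```bash
python3 st.py 443 -347 200; python3 - <<'E'
from h import *
from bench import eyes
c=eyes.get_calibration("side");K,T=c["intrinsics"],c["T"];im=eyes.grab_frame("side")
np.savez("side1.npz",im=im,K=K,T=T)
a=cv2.resize(im[100:220,210:330],(400,400),interpolation=3);b=load("side")[0];b=cv2.resize(b[100:220,210:330],(400,400),interpolation=3)
cv2.imwrite("pics/c4.png",cv2.cvtColor(np.hstack([b,a]),cv2.COLOR_RGB2BGR))
u=np.array([-.053,.998,0]);c0=np.array([624.3,-72,0])
for z in (122,117.9,109,100): print(z,[((proj(K,T,c0+[0,0,z]+s)-[210,100])*400/120).round(1).tolist() for s in (u*75,np.array([.998,.053,0])*-75)])
E
```

```text
t 10.95 pos [ 631.3 -219.8  273.8] x [ 0.999  0.051 -0.   ] z [-0.051  0.999  0.   ] q [-0.51  0.36  1.31  0.    1.47 -0.56] w 0.649 F [-0.4  0.7  0. ]
units [-3.89  1.48 -2.35]
122 [[148.3, 280.4], [270.9, 237.6]]
117.9 [[148.5, 284.1], [270.8, 241.3]]
109 [[149.0, 292.2], [270.6, 249.4]]
100 [[149.5, 300.3], [270.4, 257.5]]
```

View pics/c4.png

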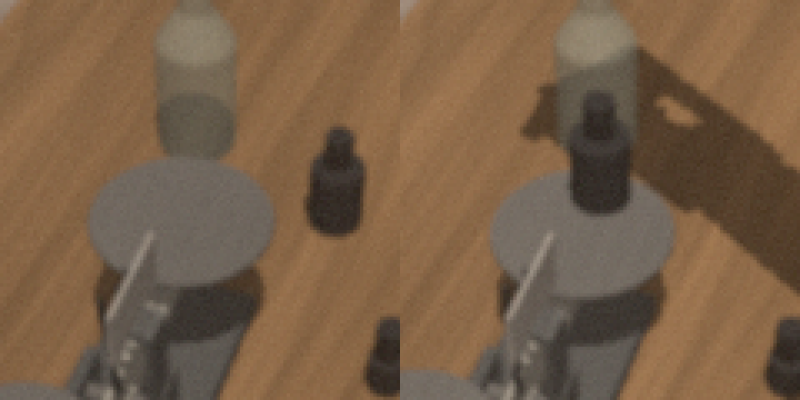

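Emit:
{"api": "move_arm", "payload": {"deltas": [[[-0.3, 0, 0, 0, 0, 0], [-0.5, 0, 0, 0, 0, 0], [-0.5, 0, 0, 0, 0, 0], [-0.5, 0, 0.1, 0, 0, 0], [-0.5, 0, 0.3, 0, 0, 0], [-0.5, 0, 0.4, 0, 0, 0], [-0.4, 0, 0.5, 0, 0, 0], [-0.27, 0, 0.5, 0, 0, 0], [-0.1, 0.2, 0.5, 0, 0, 0], [0, 0.4, 0.5, 0, 0, 0]]], "hand": 1}}

```text
t: 12.0
position: [446.0, -86.7, 245.1]
tcp_rot: [0.707, 0.02, -0.018, -0.706]
ft_force: [0.9, 0.2, -0.0]
width: 0.997
```

Emit:
{"api": "move_arm", "payload": {"deltas": [[[0, 0.4, 0.3, 0, 1, 0], [0, 0.4, 0, 0, 1, 0], [0, 0, 0, 0, 1, 0], [0, 0, 0, 0, 1, 0], [0, 0, 0, 0, 1, 0], [0, 0, 0, 0, 1, 0], [0, 0, 0, 0, 1, 0], [0, 0, 0, 0, 1, 0], [0, 0, 0, 0, 1, 0], [0, 0, 0, 0, 1, 0]]]}}

```text
t: 13.0
position: [444.9, -72.1, 203.9]
tcp_rot: [-0.629, 0.323, -0.323, 0.629]
ft_force: [0.2, 0.2, -0.7]
width: 1.0
```

Emit:
{"api": "move_arm", "payload": {"deltas": [[[0, 0, 0, 0, 1, 0], [0, 0, 0, 0, 1, 0], [0, 0, 0, 0, 0, 0], [0, 0, 0, 0, 0, 0]]]}}

```text
t: 13.4
position: [444.9, -72.6, 203.8]
tcp_rot: [-0.595, 0.383, -0.383, 0.595]
ft_force: [-0.4, 0.3, -0.1]
width: 1.003
```

```bash
python3 st.py 446 -70 42; python3 - <<'E'
from h import *
from bench import eyes
c=eyes.get_calibration("wrist");im=eyes.grab_frame("wrist");K,T=c["intrinsics"],c["T"]
cv2.imwrite("pics/w2.png",cv2.cvtColor(im,cv2.COLOR_RGB2BGR));np.savez("w2.npz",im=im,K=K,T=T)
print(proj(K,T,(447.3,-69.8,70)))
m=(im.max(2)<75).astype(np.uint8);n,l,st,ce=cv2.connectedComponentsWithStats(m)
print([(st[i].tolist(),ce[i].round(0).tolist()) for i in range(1,n) if st[i,4]>300])
E
```

```text
t 13.4 pos [444.9 -72.6 203.8] x [ 0.415 -0.91  -0.   ] z [0.91  0.415 0.   ] q [-0.43 -0.07  1.94  0.    1.27  0.72] w 1.003 F [-0.4  0.3 -0.1]
units [-0.04  3.24  0.04]
[278.71138764 189.24473754]
[([436, 0, 82, 19, 1039], [472.0, 7.0]), ([259, 162, 34, 47, 1202], [276.0, 185.0]), ([0, 251, 560, 169, 48489], [276.0, 344.0])]
```

View pics/w2.png

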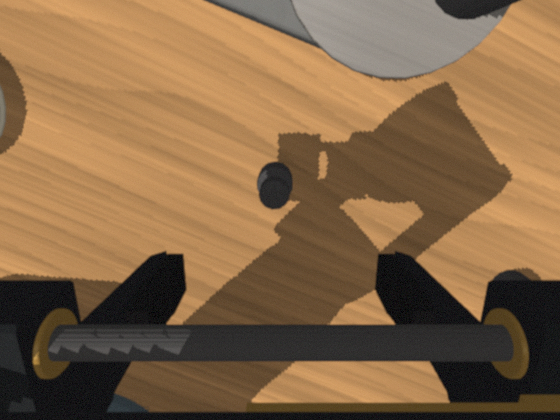

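Emit:
{"api": "move_arm", "payload": {"deltas": [[[-0.08, 0.2, 0, 0, 0, 0], [0, 0.4, 0, 0, 0, 0], [0, 0.45, 0, 0, 0, 0], [0, 0.45, 0, 0, 0, 0], [0, 0.45, 0, 0, 0, 0], [0, 0.45, 0, 0, 0, 0], [0, 0.45, 0, 0, 0, 0], [0, 0.39, 0, 0, 0, 0], [0, 0, 0, 0, 0, 0], [0, 0, 0, 0, 0, 0]]]}}

```text
t: 14.45
position: [442.9, -69.5, 41.4]
tcp_rot: [0.594, -0.384, 0.383, -0.594]
ft_force: [0.3, -0.3, -0.4]
width: 1.0
```

Emit:
{"api": "move_arm", "payload": {"deltas": [[[0, 0, 0, 0, 0, 0], [0, 0, 0, 0, 0, 0], [0, 0, 0, 0, 0, 0], [0, 0, 0, 0, 0, 0], [0, 0, 0, 0, 0, 0], [0, 0, 0, 0, 0, 0], [0, 0, 0, 0, 0, 0], [0, 0, 0, 0, 0, 0], [0, 0, 0, 0, 0, 0], [0, 0, 0, 0, 0, 0]]], "hand": -1}}

```text
t: 15.45
position: [443.3, -69.7, 41.7]
tcp_rot: [-0.594, 0.384, -0.384, 0.594]
ft_force: [-0.2, 0.3, 0.8]
width: 0.282
```

Emit:
{"api": "move_arm", "payload": {"deltas": [[[0, 0, 0, 0, 0, 0], [0, -0.3, 0, 0, 0, 0], [0, -0.5, 0, 0, 0, 0], [0, -0.5, 0, 0, 0, 0], [0, -0.5, 0, 0, 0, 0], [0, -0.5, 0, 0, 0, 0], [0, -0.5, 0, 0, 0, 0], [0, -0.5, 0, 0, 0, 0], [0, -0.3, 0, 0, 0, 0], [0, 0, 0, 0, 0, 0]]]}}

```text
t: 16.45
position: [444.6, -70.4, 223.7]
tcp_rot: [-0.594, 0.382, -0.385, 0.594]
ft_force: [0.1, -0.5, -1.7]
width: 0.283
```

Emit:
{"api": "move_arm", "payload": {"deltas": [[[0, 0, 0, 0, -1, 0], [0, 0, 0, 0, -1, 0], [0, 0, 0, 0, -1, 0], [0, 0, 0, 0, -1, 0], [0, 0, 0, 0, -1, 0], [0, 0, 0, 0, -1, 0], [0, 0, 0, 0, -1, 0], [0, 0, 0, 0, -1, 0], [0, 0, 0, 0, -1, 0], [0, 0, 0, 0, -1, 0]]]}}

```text
t: 17.45
position: [442.6, -69.5, 220.0]
tcp_rot: [-0.705, 0.051, -0.05, 0.706]
ft_force: [0.3, -0.6, -1.7]
width: 0.283
```

Emit:
{"api": "move_arm", "payload": {"deltas": [[[0, 0, 0, 0, -1, 0], [0, 0, 0, 0, -1, 0], [0, 0, 0, 0, 0, 0], [0, 0, 0, 0, 0, 0]]]}}

```text
t: 17.85
position: [442.8, -69.6, 220.7]
tcp_rot: [-0.707, -0.017, 0.018, 0.707]
ft_force: [0.5, -0.3, -1.5]
width: 0.284
```

```bash
python3 st.py 622.5 -44 170
```

```text
t 17.85 pos [442.8 -69.6 220.7] x [ 0.999  0.05  -0.002] z [-0.05   0.999  0.001] q [-0.42 -0.09  1.93 -0.    1.31 -0.47] w 0.284 F [ 0.5 -0.3 -1.5]
units [3.62 1.01 0.33]
```

Emit:
{"api": "move_arm", "payload": {"deltas": [[[0.3, 0, 0.1, 0, 0, 0], [0.45, 0, 0.1, 0, 0, 0], [0.5, 0, 0.13, 0, 0, 0], [0.5, 0, 0, 0, 0, 0], [0.5, 0, 0, 0, 0, 0], [0.5, 0, 0, 0, 0, 0], [0.45, 0, 0, 0, 0, 0], [0.3, 0, 0, 0, 0, 0], [0.12, 0, 0, 0, 0, 0], [0, 0, 0, 0, 0, 0]]]}}

```text
t: 18.85
position: [623.2, -43.7, 220.8]
tcp_rot: [-0.707, -0.018, 0.019, 0.707]
ft_force: [-0.6, 0.5, -1.9]
width: 0.277
```

Emit:
{"api": "move_arm", "payload": {"deltas": [[[0, 0.2, 0, 0, 0, 0], [0, 0.3, 0, 0, 0, 0], [0, 0.3, 0, 0, 0, 0], [0, 0.2, 0, 0, 0, 0], [0, 0.1, 0, 0, 0, 0], [0, 0, 0, 0, 0, 0], [0, 0, 0, 0, 0, 0]]]}}

```text
t: 19.55
position: [623.5, -43.8, 167.0]
tcp_rot: [0.707, 0.019, -0.019, -0.707]
ft_force: [0.5, 0.8, -1.5]
width: 0.281
```

```bash
python3 st.py 622.5 -44 151; python3 - <<'E'
from h import *
from bench import eyes
im=eyes.grab_frame("side")
a=cv2.resize(im[100:220,210:330],(500,500),interpolation=3)
cv2.imwrite("pics/c5.png",cv2.cvtColor(a,cv2.COLOR_RGB2BGR))
E
```

```text
t 19.55 pos [623.5 -43.8 167. ] x [0.999 0.053 0.   ] z [-0.053  0.999 -0.   ] q [-0.26  0.36  1.54 -0.    1.25 -0.31] w 0.281 F [ 0.5  0.8 -1.5]
units [-0.02  0.32 -0.  ]
```

View pics/c5.png

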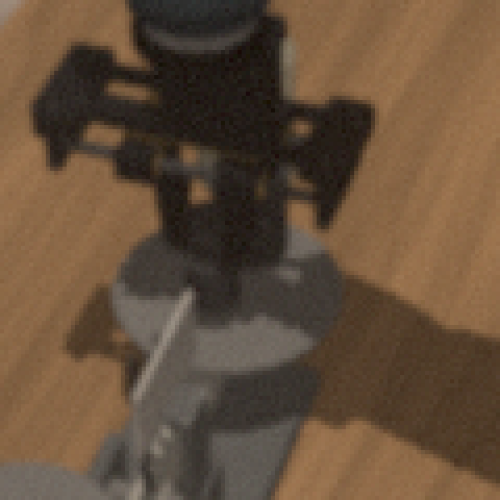

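Emit:
{"api": "move_arm", "payload": {"deltas": [[[0, 0.12, 0, 0, 0, 0], [0, 0.1, 0, 0, 0, 0], [0, 0.06, 0, 0, 0, 0], [0, 0.04, 0, 0, 0, 0], [0, 0.02, 0, 0, 0, 0], [0, 0, 0, 0, 0, 0], [0, 0, 0, 0, 0, 0]]]}}

```text
t: 20.3
position: [623.4, -43.8, 149.9]
tcp_rot: [0.707, 0.019, -0.019, -0.707]
ft_force: [0.1, -0.5, -0.9]
width: 0.277
```

Emit:
{"api": "move_arm", "payload": {"deltas": [[[0, 0.04, 0, 0, 0, 0], [0, 0.04, 0, 0, 0, 0], [0, 0, 0, 0, 0, 0], [0, 0, 0, 0, 0, 0], [0, 0, 0, 0, 0, 0], [0, 0, 0, 0, 0, 0]]]}}

```text
t: 20.9
position: [623.2, -43.8, 145.8]
tcp_rot: [0.707, 0.019, -0.019, -0.707]
ft_force: [-0.0, 0.3, -1.7]
width: 0.276
```

Emit:
{"api": "move_arm", "payload": {"deltas": [[[0, 0.04, 0, 0, 0, 0], [0, 0.03, 0, 0, 0, 0], [0, 0, 0, 0, 0, 0], [0, 0, 0, 0, 0, 0], [0, 0, 0, 0, 0, 0], [0, 0, 0, 0, 0, 0], [0, 0, 0, 0, 0, 0]]]}}

```text
t: 21.6
position: [623.2, -43.7, 142.2]
tcp_rot: [0.707, 0.019, -0.019, -0.707]
ft_force: [-0.8, -1.4, -0.7]
width: 0.281
```

```bash
python3 - <<'E'
from h import *
from bench import eyes,robot
f=[]
for i in range(4):
    im=eyes.grab_frame("side");f.append(robot.read_state()["ft_force"])
print(np.mean(f,0))
a=cv2.resize(im[100:220,210:330],(500,500),interpolation=3);cv2.imwrite("pics/c6.png",cv2.cvtColor(a,cv2.COLOR_RGB2BGR))
E
```

```text
[-0.29613412 -0.00130198 -0.28647124]
```

View pics/c6.png

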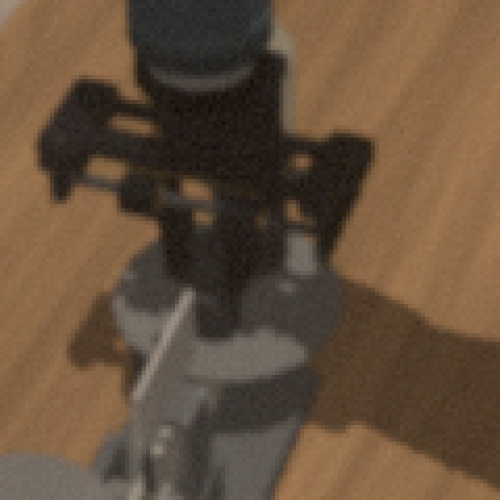

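Emit:
{"api": "move_arm", "payload": {"deltas": [[[0, 0, 0, 0, 0, 0], [0, 0, 0, 0, 0, 0], [0, 0, 0, 0, 0, 0], [0, 0, 0, 0, 0, 0], [0, 0, 0, 0, 0, 0]]], "hand": 0.3}}

```text
t: 22.3
position: [623.3, -43.8, 142.3]
tcp_rot: [0.707, 0.019, -0.019, -0.707]
ft_force: [-0.6, 0.1, -0.4]
width: 0.65
```

Emit:
{"api": "move_arm", "payload": {"deltas": [[[0, -0.2, 0, 0, 0, 0], [0, -0.4, 0, 0, 0, 0], [0, -0.5, 0, 0, 0, 0], [0, -0.5, 0, 0, 0, 0], [0, -0.5, 0, 0, 0, 0], [0, -0.5, 0, 0, 0, 0], [-0.3, -0.4, 0, 0, 0, 0], [-0.5, 0, 0, 0, 0, 0], [-0.6, 0, 0, 0, 0, 0], [-0.6, 0, 0, 0, 0, 0]]]}}

```text
t: 23.3
position: [522.5, -49.0, 293.1]
tcp_rot: [0.707, 0.019, -0.018, -0.707]
ft_force: [0.0, 0.1, -0.3]
width: 0.647
```

Emit:
{"api": "move_arm", "payload": {"deltas": [[[-0.6, 0, 0, 0, 0, 0], [-0.6, 0, 0, 0, 0, 0], [-0.3, 0, 0, 0, 0, 0], [0, 0, 0, 0, 0, 0], [0, 0, 0, 0, 0, 0], [0, 0, 0, 0, 0, 0]]]}}

```text
t: 23.9
position: [449.3, -53.1, 292.7]
tcp_rot: [0.707, 0.019, -0.018, -0.707]
ft_force: [0.4, -0.1, 0.4]
width: 0.654
```

```bash
python3 st.py 0 0 0; python3 - <<'E'
from h import *
from bench import eyes
c=eyes.get_calibration("side");K,T=c["intrinsics"],c["T"];im=eyes.grab_frame("side")
np.savez("side2.npz",im=im,K=K,T=T)
t=eyes.grab_frame("top"); np.savez("top2.npz",im=t)
f=lambda x:cv2.resize(x[100:220,210:330],(400,400),interpolation=3)
cv2.imwrite("pics/c7.png",cv2.cvtColor(np.hstack([f(load("side1")[0]),f(im)]),cv2.COLOR_RGB2BGR))
# pan near-edge row: vertical profile columns in the bare front of the pan
ims={"0":load("side")[0],"1":load("side1")[0],"2":im}
for x in (275,280,285):
    for k,v in ims.items():
        g=cv2.GaussianBlur(v,(3,1),0).astype(float).mean(2)[168:198,x-1:x+2].mean(1)
        print(x,k,g.round().astype(int).tolist())
E
```

```text
t 23.9 pos [449.3 -53.1 292.7] x [0.999 0.053 0.001] z [-0.053  0.999 -0.   ] q [-0.38 -0.15  1.83  0.    1.46 -0.43] w 0.654 F [ 0.4 -0.1  0.4]
units [-8.92  5.85  1.54]
275 0 [101, 102, 100, 102, 101, 101, 102, 103, 103, 103, 104, 102, 103, 102, 101, 93, 75, 59, 53, 52, 52, 51, 52, 53, 52, 52, 52, 52, 54, 52]
275 1 [107, 107, 107, 107, 106, 106, 105, 107, 107, 106, 106, 107, 108, 109, 109, 108, 108, 109, 102, 91, 71, 59, 55, 56, 56, 56, 54, 55, 54, 54]
275 2 [104, 102, 103, 103, 99, 100, 101, 100, 99, 100, 102, 101, 100, 102, 102, 102, 101, 102, 102, 102, 100, 90, 76, 60, 52, 52, 50, 51, 52, 52]
280 0 [101, 101, 103, 103, 101, 102, 100, 101, 101, 102, 100, 100, 98, 87, 77, 62, 57, 56, 53, 53, 51, 52, 53, 54, 53, 51, 54, 51, 55, 59]
280 1 [107, 107, 108, 107, 107, 108, 108, 108, 106, 109, 107, 106, 107, 106, 106, 105, 102, 89, 75, 60, 56, 56, 55, 54, 55, 52, 55, 57, 54, 54]
280 2 [86, 88, 91, 97, 100, 100, 104, 100, 101, 101, 101, 101, 101, 100, 101, 99, 101, 101, 96, 87, 74, 58, 53, 51, 49, 48, 53, 52, 50, 52]
285 0 [100, 99, 101, 101, 99, 100, 101, 103, 99, 97, 93, 85, 72, 61, 59, 59, 59, 59, 61, 60, 56, 55, 52, 52, 53, 53, 58, 66, 75, 84]
285 1 [105, 106, 106, 107, 106, 105, 105, 105, 106, 107, 106, 106, 104, 99, 85, 72, 65, 64, 61, 61, 60, 53, 55, 54, 55, 55, 56, 59, 63, 73]
285 2 [60, 56, 57, 64, 72, 84, 94, 99, 99, 98, 100, 100, 100, 100, 99, 94, 84, 76, 65, 59, 54, 52, 51, 51, 51, 52, 51, 54, 60, 64]
```

View pics/c7.png

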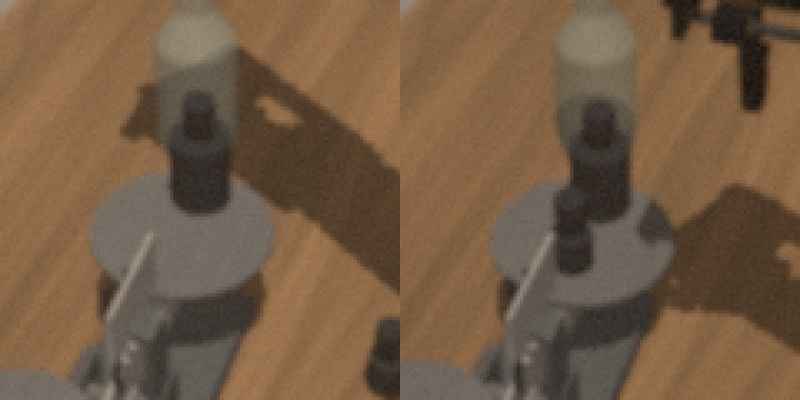

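```bash
python3 - <<'E'
from h import *
from bench import eyes,robot
ims=[eyes.grab_frame("side") for _ in range(4)]
b=np.mean(ims,0).astype(np.float32).mean(2);a,K,T=load("side");a=a.astype(np.float32).mean(2);m1=load("side1")[0].astype(np.float32).mean(2)
# canister on the load pan: ECC affine-free shift
r=(205,285,183,245)
c=np.array([608.5,223,190.])
for n,im in(("large only",m1),("now",b)):
    W=np.eye(2,3,dtype=np.float32);W[1,2]=-4
    cc,W=cv2.findTransformECC(a[r[0]:r[1],r[2]:r[3]],im[r[0]-0:r[1],r[2]:r[3]],W,cv2.MOTION_TRANSLATION,(3,200,1e-6))
    print(n,"shift",W[:,2].round(2),"cc",round(cc,3))
for dz in(4,13,18,22,26): print(dz,(proj(K,T,c+[0,0,dz])-proj(K,T,c)).round(2))
# weight-pan edge
for x in(272,276,280,284):
    e=[]
    for im in(a,m1,b):
        g=im[166:198,x-1:x+2].mean(1);th=80
        i=[k for k in range(len(g)-1) if g[k]>=th>g[k+1] and k>6][0];e.append(166+i+(g[i]-th)/(g[i]-g[i+1]))
    p=[proj(K,T,np.array([624.,-5,z]))[1] for z in(122,100)]
    print(x,np.round(e,2),"sink mm",round((e[2]-e[0])/(p[1]-p[0])*22,1))
print(robot.read_state()["t"])
t=np.load("top2.npz")["im"];cv2.imwrite("pics/t2.png",cv2.cvtColor(cv2.resize(t[130:270,200:440],(720,420),interpolation=3),cv2.COLOR_RGB2BGR))
E
```

```text
large only shift [-0.23 -2.57] cc 0.856
now shift [-0.44 -4.7 ] cc 0.663
4 [-0.21 -1.17]
13 [-0.67 -3.84]
18 [-0.93 -5.34]
22 [-1.15 -6.55]
26 [-1.36 -7.76]
272 [184.59 188.18 190.5 ] sink mm 21.8
276 [183.4  187.22 189.3 ] sink mm 21.7
280 [181.66 185.69 187.53] sink mm 21.6
284 [179.41 183.02 185.29] sink mm 21.7
24.2
```

View pics/t2.png

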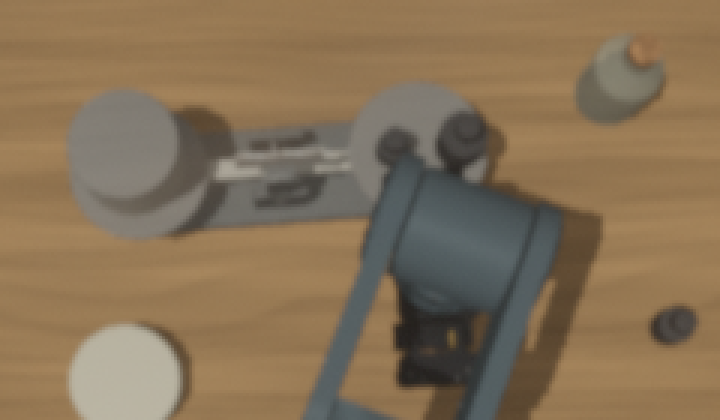

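```bash
python3 -c "
from bench import hand_in;print(hand_in())"
```

```text
the job is handed in; nothing more can be done
None
```

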